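# Set the cheese portioning board

### The job

Set up the cheese portioning board: push its sliding stop along the rail until it clicks into the notch of the red clip, then push the block of cheese along the channel until it rests against the stop, leaving the stop in its notch. Only push with the fingers, do not lift anything, and leave the other loose things on the counter where they are.

Things in the scene. Friction and masses are not known exactly. Their poses are not given: they have to be found in the camera images.
- board: Pale wooden board, fixed, 200 (x) by 440 (y) by 18 mm. Origin on the counter under the channel's centre line, at the dark cutting groove; y along the channel, x across it, towards the rail. Channel: x from -38 to 38 mm, y from -200 to 200 mm, floor 18 mm above the counter, between a front lip 10 mm and a back fence 25 mm high. An aluminium rail runs along y behind the fence.
- stop (a joint): Stop's place on the rail, m: 0 at board y = 150 mm, grows to 0.145 as it moves to board -y, towards groove and cheese. Friction 1.5 N; it stays where left. Its spring ball climbs a ramp on the red clip (about 5 N), then the force dips as it drops into the notch, which draws it in from 3 mm either side; 10 to 15 N pushes it out again, either way.
- stop_face (a point): Centre of the stop plate's face that looks to the cheese (board -y), on the channel's centre line, 25 mm above its floor; axes as the board's. Upright steel plate 68 mm wide (x), 8 mm thick (y), from 2 to 54 mm above the floor; near its top an arm joins it, over the fence, to a black carriage on the rail. The other face, pushed to move it to -y, is 8 mm further to +y.
- stop_pointer (a point): White pointer line on top of the stop's black nose behind the rail (board x = 94 mm, 72 mm above the counter), in line with the middle of the 8 mm plate: 4 mm to +y of point stop_face. Axes as the board's.
- notch (a point): Middle of the notch in the red clip (40 mm long along y, top 38 mm above the counter, white line at the notch), fixed behind the rail at board x = 94 mm. The stop is in the notch when the pointer has the same board y as this point. Axes as the board's. The clip is always between the stop's starting place and the cutting groove.
- cheese_mid (a point): Centre of the loose block of hard cheese: yellow, brown rind band at its top, 70 mm (x) by 100 mm along the channel (y) by 50 mm high, about 0.4 kg, lying in the channel on the -y side of the cutting groove. Its y axis points along the channel to the stop. It takes 1 to 4 N to slide.
- measuring_cup: Steel measuring cup, 68 mm across, 55 mm high, with a flat handle 85 mm long; loose, not to be moved. Origin at the centre of its underside.
- mortar: Cream ceramic mortar, 124 mm across, 75 mm high, with its pestle (up to 120 mm); loose, not to be moved. Origin at the centre of its underside. Beyond it, at the far right, stands a fixed pressure cooker 235 mm high to its raised lever.
- wooden_spoon: Wooden spoon 260 mm long lying on the counter, its length along its x axis; loose, not to be moved.
- salt_jar: Blue salt jar, 52 mm across, 70 mm high; loose, not to be moved. Origin at the centre of its underside.
- pepper_mill: Dark wooden pepper mill, 56 mm across, 130 mm high; loose, not to be moved. Origin at the centre of its underside. Beyond it, at the far left, stands a fixed white drawer unit 190 mm high with its top drawer open.
- cheese: The same block of cheese; origin at the centre of its underside, axes as point cheese_mid.

How it is judged:
By the outcome, as a careful person would: the job done as asked, in the order asked, and still so for the second after the job is handed in, with the robot touching nothing.
It also fails if it takes over 51 s, if anything falls off the work surface, if the arm or the gripper's body presses on something with over 40 N, if the wrist force passes 120 N, or if a joint passes its speed limit or range.

### The arm

A 6-joint arm with a two-finger parallel gripper is mounted at the origin on the work surface. World frame = base frame: x ahead of the robot, y to its left, z up, the work surface at z = 0. Lengths are in mm, angles in rad, forces in N, time in s.
With the tool pointing down it reaches from about 375 to 975 mm from the base axis. Payload 3.8 kg.
Tool frame: the origin (TCP) lies at the very end of the fingers, on their centre line; the grasp point (between the pads) lies r.pinch_z behind it (r.pinch_z is the distance from the TCP to the grasp point, in mm); z points along the fingers, y is the line along which they close (so a half turn about z gives the same grasp; the last joint's range is limited). The gripper opens to 88 mm and grips with 3 to 60 N. Pads are 18 mm wide; open, the fingers measure 123 mm over their backs; the gripper's body (75 mm by 187 mm) begins 45 mm behind the grasp point.
Start: joints at [-1.265, 0.264, 1.604, -0, 1.274, -0.037], TCP at [226.879, -635.723, 238.706] pointing down, gripper open.
Joint ranges: [-2.63, 2.63], [-0.94, 2.18], [0.31, 2.57], [-1.31, 4.45], [0, 2.66], [-2.55, 2.55]. Speed limits (rad/s): [2.57, 2.57, 3.14, 3.14, 3.14, 3.14].

### API

Orientations are given as [roll, pitch, yaw] about the fixed x, y, z axes, in that order (R = Rz(yaw) Ry(pitch) Rx(roll)).
In Python, from cell import r gives the robot as it stands. The module is installed in compiled form; this text tells all that it offers. Calls block until the motion is done:
- r.move_pose(position, orientation): joint-space move of the TCP to a pose.
- r.move_straight(position, vel=150, rot=None): straight line of the TCP; rot=None keeps the orientation; vel is the mean speed in mm/s.
- r.goto_joints(angles): joint-space move.
- r.command_gripper(opening, strength=None): opening from 0.0 (shut) to 1.0 (fully open); strength is the grip in N (None keeps the last); returns when the fingers have stopped.
- r.pause(seconds).
- r.inverse_kinematics(position, orientation): joint angles nearest the present ones, or None.
- r.state(): the state.
- r.grab_frame(name): name is "side" or "top" or "wrist"; returns the picture (480x640x3 uint8, red, green, blue); there is no depth.
- r.camera_params(name): a dict with "fovy" (degrees; the focal length in pixels is half the picture's height over the tangent of half this angle, whatever the lens; pixels are square), "cx", "cy" (the principal point, pixels), "view" (4x4, takes a point from world to camera coordinates); the wrist camera has in their place "hand_eye" (4x4, takes a point from camera to tool coordinates, whose origin is the TCP and whose axes are the flange's). Camera axes: x right, y down, z forward; pixel columns grow to the right and rows downward; lengths in mm; the calibration is good to about 2 mm. A picture is of the moment at which its call begins: read the wrist's pose just before it. camera_params takes no time and is no camera call.
A pose or a line that the arm cannot do raises r.Unreachable and nothing moves.
- r.sign_off(): hands the job in; it is judged then, once.
Trained networks look in the newest picture that a camera, given by its name, has taken for a name from the list of things; names that differ only in an ending like _2 or _b are one class to them, and where a whole thing is asked for, a point or a joint stands for the part that bears it (a point fixed in the world has none). Each returns a list of dicts, best first, with "confidence" (0 to 1); they miss things now and then, are a little off and sometimes report something else, mostly with a low value. They report only what shows in the picture. A call takes as long as a camera call.
- r.look_for(camera, query): "rect" ([left, top, right, bottom] in pixels, round what is visible of it).
The state is a dict: "clock": time; "joints": joint angles; "qvel": joint speeds; "joint_efforts": joint torques, N m; "position": TCP position; "tool_rot": TCP orientation; "wrist_force": force on the tool from outside, world axes, zero at the start; "wrist_torque": the same for the moment, N m; "finger_gap": opening from 0.0 (shut) to 1.0 (fully open); "grip_force": force on a finger pad.
Only numpy, scipy, OpenCV 4.12 (cv2) and the standard library are available. Lean on these libraries where they do the work, as an engineer would, in place of code of your own. Each camera call takes 0.05 s, during which the arm holds its last target. There are 200 camera calls.

## Working session

There is one attempt and no reset: what is moved stays moved. The work goes in short steps, each a Python script; the robot and the scene stay as the last script left them, time stands still between calls to the robot, and variables do not carry over. Pictures are saved under pics/ and viewed, at most 10 in all, crops included, and the job is handed in when it is done.

```bash
mkdir -p pics; python3 - <<'E'
from cell import r
import cv2,numpy as np
for c in ["side","top","wrist"]:
    im=r.grab_frame(c); cv2.imwrite(f"pics/{c}0.png",im[:,:,::-1])
    print(c,{k:(np.round(v,4).tolist()) for k,v in r.camera_params(c).items()})
    if c!="wrist":
        for q in ["board","stop","stop_pointer","cheese","notch","salt_jar","pepper_mill","measuring_cup","mortar","wooden_spoon"]:
            d=r.look_for(c,q); print(q,[(np.round(x["rect"]).tolist(),round(x["confidence"],2)) for x in d[:2]])
s=r.state();print(s["clock"],s["tool_rot"],s["wrist_force"],r.pinch_z)
E
```

```text
side {'fovy': 56.0568, 'cx': 324.4967, 'cy': 237.8882, 'view': [[-0.9058, -0.4234, -0.0163, 491.4663], [-0.2048, 0.4711, -0.858, 173.26], [0.3709, -0.7738, -0.5134, 758.5721], [0.0, 0.0, 0.0, 1.0]]}
board [([194.0, 213.0, 404.0, 355.0], 0.93)]
stop [([229.0, 256.0, 281.0, 307.0], 0.93)]
stop_pointer [([229.0, 257.0, 283.0, 304.0], 0.98)]
cheese [([318.0, 214.0, 374.0, 260.0], 0.75)]
notch [([249.0, 250.0, 270.0, 270.0], 0.72), ([319.0, 216.0, 368.0, 260.0], 0.29)]
salt_jar [([160.0, 331.0, 203.0, 388.0], 0.61)]
pepper_mill [([282.0, 352.0, 322.0, 441.0], 0.79)]
measuring_cup [([314.0, 302.0, 400.0, 355.0], 0.76)]
mortar [([352.0, 144.0, 400.0, 196.0], 0.97)]
wooden_spoon [([375.0, 240.0, 446.0, 302.0], 0.88)]
top {'fovy': 49.8864, 'cx': 316.0338, 'cy': 245.3913, 'view': [[-0.0041, -1.0, 0.0058, 11.4792], [-0.9848, 0.003, -0.1738, 517.2122], [0.1737, -0.0065, -0.9848, 1026.5047], [0.0, 0.0, 0.0, 1.0]]}
board []
stop [([233.0, 168.0, 263.0, 234.0], 0.73)]
stop_pointer [([237.0, 164.0, 266.0, 232.0], 0.91)]
cheese [([326.0, 219.0, 380.0, 262.0], 0.92)]
notch [([282.0, 172.0, 302.0, 192.0], 0.79)]
salt_jar [([137.0, 187.0, 167.0, 215.0], 0.95)]
pepper_mill [([127.0, 281.0, 164.0, 313.0], 0.6)]
measuring_cup [([208.0, 267.0, 243.0, 342.0], 0.85)]
mortar [([488.0, 182.0, 549.0, 248.0], 0.9)]
wooden_spoon [([284.0, 296.0, 405.0, 339.0], 0.71), ([239.0, 170.0, 260.0, 232.0], 0.33)]
wrist {'fovy': 69.2968, 'cx': 318.0932, 'cy': 243.0674, 'hand_eye': [[0.0, -0.9571, -0.2897, 74.897], [1.0, 0.0, -0.0001, -1.381], [0.0001, -0.2897, 0.9571, -145.7879], [0.0, 0.0, 0.0, 1.0]]}
1.15 [ 3.14155744e+00 -8.69110070e-06  3.42788510e-01] [ 0.12819272 -0.06866378  0.00016875] 18.700000000000003
```

```bash
python3 - <<'E'
import cv2
im=cv2.imread("pics/top0.png")
cv2.imwrite("pics/top_c.png",cv2.resize(im[150:350,120:400],None,fx=2.857,fy=2.857,interpolation=cv2.INTER_CUBIC)[:600,:800])
E
```

```text
(no output)
```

View pics/top_c.png

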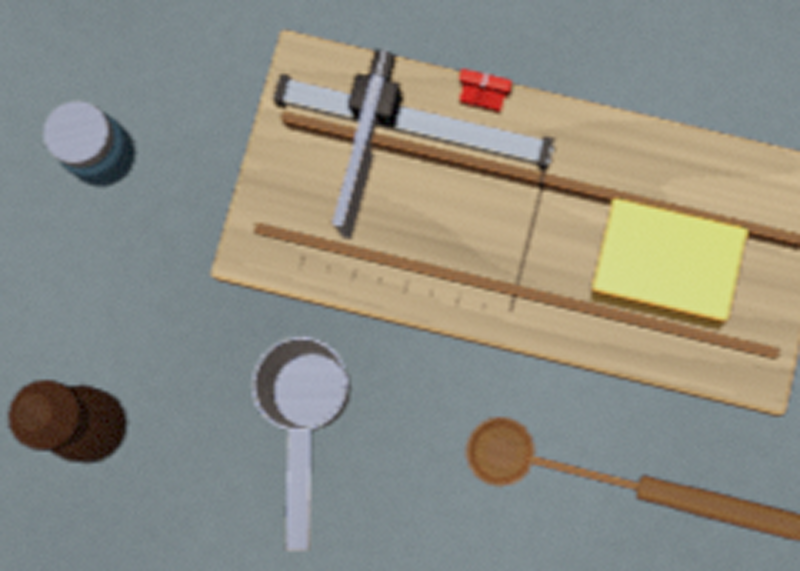

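View pics/side0.png

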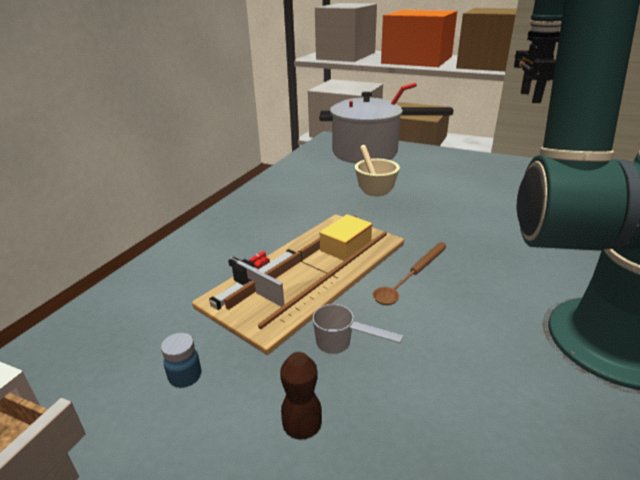

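Top crop: board corners at crop px (283,30), (213,277), (785,413); the stop plate is at about (360,150), clip at (485,90), groove from (545,168) to (512,310), and cheese at (670,260). Next I compute rough poses, then take a close wrist view from above the board.

```bash
cat >h.py <<'E'
import numpy as np,cv2
from cell import r
def cam(name):
    p=r.camera_params(name); f=240/np.tan(np.radians(p["fovy"])/2)
    K=np.array([[f,0,p["cx"]],[0,f,p["cy"]],[0,0,1.]])
    if name=="wrist":
        from scipy.spatial.transform import Rotation as R
        s=r.state(); T=np.eye(4); T[:3,:3]=R.from_euler("xyz",s["tool_rot"]).as_matrix(); T[:3,3]=s["position"]
        V=np.linalg.inv(T@np.array(p["hand_eye"]))
    else: V=np.array(p["view"])
    return K,V
def ray(K,V,px,z):
    C=np.linalg.inv(V); d=C[:3,:3]@np.linalg.inv(K)@np.array([px[0],px[1],1.]); o=C[:3,3]
    return o+d*(z-o[2])/d[2]
def proj(K,V,P):
    c=(V@np.append(P,1))[:3]; u=K@c; return u[:2]/u[2]
E
python3 - <<'E'
from h import *
K,V=cam("top")
g=lambda x,y,z:ray(K,V,(120+x/2.857,150+y/2.857),z).round(1)
TL,BL,BR=g(283,30,18),g(213,277,18),g(785,413,18)
print(TL,BL,BR,np.linalg.norm(TL-BL),np.linalg.norm(BL-BR))
e=(BL-BR)/np.linalg.norm(BL-BR);print("yaw",np.arctan2(-e[0],e[1]))
print("groove",g(545,168,18),g(512,310,18)," clip",g(486,80,38))
print("cheese top",[g(*p,68) for p in((613,198),(747,231),(727,320),(595,290))])
print("ptr",g(384,55,72),"plate top ends",g(343,222,72))
print("spoon",g(500,450,10),"cup",g(300,385,55),"salt",g(78,132,70))
E
```

```text
[711.6 221.2  18. ] [519.5 267.8  18. ] [ 416.8 -155.2   18. ] 197.6713686905618 435.28874324981115
yaw -0.23818097432953997
groove [602.2  20.5  18. ] [493.9  45.2  18. ]  clip [665.1  64.5  38. ]
cheese top [array([567.4, -28.4,  68. ]), array([ 543. , -124.1,   68. ]), array([ 478.8, -108.2,   68. ]), array([500.6, -15. ,  68. ])]
ptr [673.5 137.1  72. ] plate top ends [549.6 164.3  72. ]
spoon [391.1  54.1  10. ] cup [435.  194.7  55. ] salt [616.8 356.8  70. ]
```

```bash
python3 - <<'E'
from h import *
p=r.state()["position"]
r.move_straight([p[0],p[1],300],vel=200)
r.command_gripper(0.0,20)
r.move_pose([600,123,270],[np.pi,0,1.333])
r.pause(0.2)
K,V=cam("wrist"); im=r.grab_frame("wrist"); np.savez("w1.npz",K=K,V=V)
cv2.imwrite("pics/w1.png",im[:,:,::-1])
s=r.state();print(s["clock"],s["position"],s["tool_rot"],s["joints"],s["finger_gap"],s["wrist_force"])
for q in ["stop_pointer","notch","cheese"]:
    print(q,[(np.round(x["rect"]).tolist(),round(x["confidence"],2)) for x in r.look_for("wrist",q)[:2]])
E
```

```text
6.125 [600.11063403 122.57741932 269.99316869] [3.14159080e+00 2.95841552e-05 1.33233170e+00] [ 1.60837835e-01  1.28933625e-01  1.70620140e+00 -2.89834609e-05
  1.30646742e+00  3.99310029e-01] 0.0002005438454012561 [ 0.09573337 -1.21346923  0.03297995]
stop_pointer [([255.0, 162.0, 393.0, 197.0], 0.73), ([1.0, 0.0, 117.0, 56.0], 0.28)]
notch [([368.0, 220.0, 393.0, 262.0], 0.68)]
cheese [([294.0, 333.0, 324.0, 414.0], 0.86), ([216.0, 86.0, 400.0, 430.0], 0.66)]
```

View pics/w1.png

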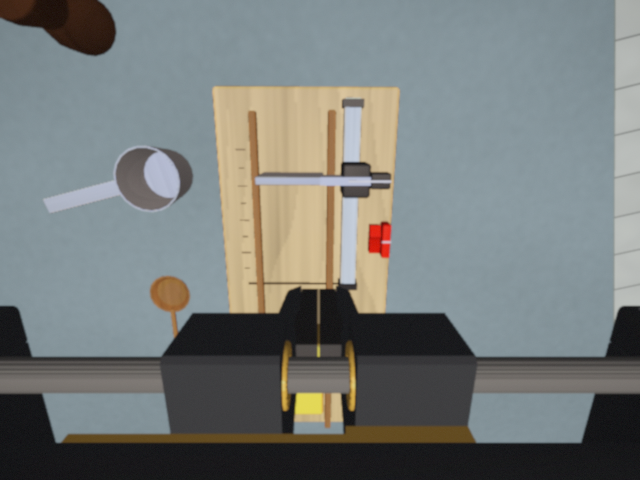

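The wrist view shows the board's far end at row 87, the pointer line near (381,181), the clip at (380,240), and the groove at row 283. I zoom in for accurate pixels.

```bash
python3 - <<'E'
import cv2
im=cv2.imread("pics/w1.png")
cv2.imwrite("pics/w1c.png",cv2.resize(im[150:300,210:410],None,fx=4,fy=4,interpolation=cv2.INTER_CUBIC))
E
```

```text
(no output)
```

View pics/w1c.png

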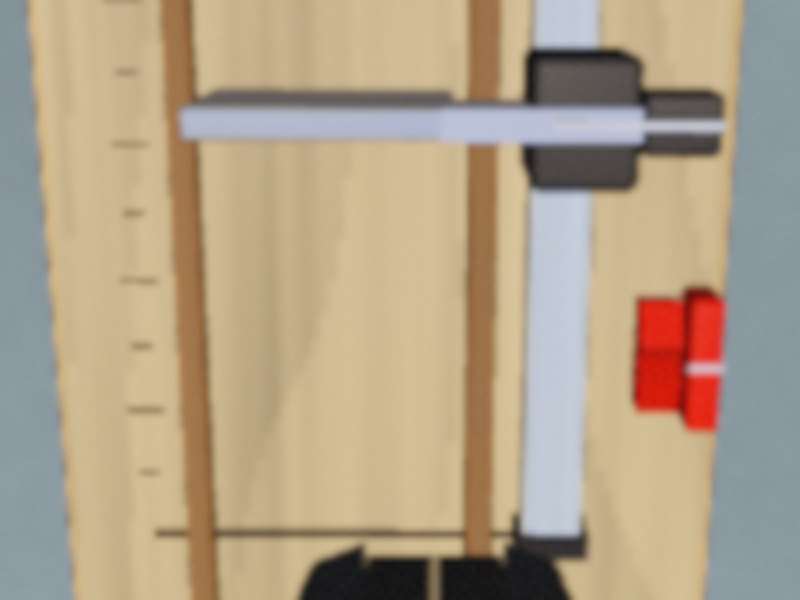

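```bash
cat >fit.py <<'E'
from h import *
d=np.load("w1.npz");K,V=d["K"],d["V"]
g=lambda x,y,z:ray(K,V,(210+x/4-.37,150+y/4-.37),z)
gl,gr=g(157,533,18),g(515,533,18)
ll=[g(164,0,18+10),g(214,599,28)]; fl=[g(497,0,43),g(468,555,43)]   # lip outer?/fence edges
print("lip,fence inner edges",ll,fl)
TL,TR=ray(K,V,(213,87),18),ray(K,V,(399,87),18); print("far corners",TL,TR,np.linalg.norm(TR-TL))
ex=(TR-TL)/np.linalg.norm(TR-TL); a=[np.arctan2(v[1],v[0]) for v in (TR-TL,gr-gl)]+[np.arctan2(-v[0],v[1]) for v in(ll[0]-ll[1],fl[0]-fl[1])]
print("yaws",np.round(a,4)); yaw=-0.2355 if False else np.mean(a)
ex=np.array([np.cos(yaw),np.sin(yaw)]);ey=np.array([-ex[1],ex[0]])
pt,nt=g(685,126,72)[:2],g(704,369,38)[:2]
print("ptr",pt,"notch",nt,"diff along",(nt-pt)@ey,"across",(nt-pt)@ex)
print("from far edge: groove",(gl[:2]-TL[:2])@ey,"ptr",(pt-TL[:2])@ey)
O=(gl[:2]+gr[:2])/2; O=O+ex*((pt-O)@ex-94); print("O via ptr",O,"notch y",(nt-O)@ey,"ptr y",(pt-O)@ey,"notch x",(nt-O)@ex)
c1=(g(182,107,72)[:2]-O);c2=(g(182,140,72)[:2]-O);print("plate end",c1@ex,c1@ey,c2@ex,c2@ey)
for p in (ll+fl+[TL,TR]): print(((p[:2]-O)@ex).round(1),((p[:2]-O)@ey).round(1))
E
python3 fit.py
```

```text
lip,fence inner edges [array([543.88830097, 201.99018421,  28.        ]), array([507.12204664,  28.23444005,  28.        ])] [array([630.62043591, 181.37760439,  43.        ]), array([587.39956849,  30.77089041,  43.        ])]
far corners [522.03417497 272.57955907  18.        ] [712.43101356 226.2832717   18.        ] 195.94464108267115
yaws [-0.2385 -0.2388 -0.2085 -0.2795]
ptr [667.73266378 142.54458785] notch [665.28190897  68.61696376] diff along -72.37107522071153 across 15.288141620523914
from far edge: groove -223.28571827329304 ptr -91.44654083066571
O via ptr [544.98220566  37.12782413] notch y 59.32694694609675 ptr y 131.69802216680827 notch x 109.2881416205239
plate end -29.183753498225784 135.97003101447964 -29.583212128299138 127.95136711948979
-40.5 159.8
-34.6 -17.7
48.7 160.5
42.7 4.0
-78.6 223.1
117.4 223.7
```

Both cameras agree that the pointer-to-notch travel is about 72.4 mm, with board yaw near -0.238 and origin near (548.5, 34.5). I descend behind the stop, find contact, and push.

```bash
cat >>h.py <<'E'
YAW=-0.2385; ex=np.array([np.cos(YAW),np.sin(YAW)]); ey=np.array([-ex[1],ex[0]]); O=np.array([548.5,34.5])
ORI=[np.pi,0,YAW+np.pi/2]
W=lambda x,y,z:[*(O+x*ex+y*ey),z]
def F(): return np.append(np.array(r.state()["wrist_force"])[:2]@ey, 0)[0]
def Y(): return (np.array(r.state()["position"])[:2]-O)@ey
E
python3 - <<'E'
from h import *
r.move_pose(W(0,172,130),ORI)
r.move_straight(W(0,172,38),vel=120); r.pause(.2)
b=np.mean([F() for _ in range(3)]); t=r.state()["clock"]; print("base",b,r.state()["wrist_force"],t)
y=172; r.move_straight(W(0,153,38),vel=60); y=153
log=[]
while y>132:
    y-=1; r.move_straight(W(0,y,38),vel=20); f=F()-b; log.append((y,round(Y(),1),round(f,2)))
    if f>1.0: break
print(log, r.state()["clock"])
E
```

```text
base -0.13154087477671975 [-0.06315383 -0.12001839 -0.25482924] 8.075
[(152, np.float64(152.1), np.float64(0.42)), (151, np.float64(151.1), np.float64(0.65)), (150, np.float64(150.0), np.float64(0.04)), (149, np.float64(148.9), np.float64(0.63)), (148, np.float64(147.9), np.float64(0.66)), (147, np.float64(147.0), np.float64(0.41)), (146, np.float64(146.1), np.float64(0.55)), (145, np.float64(145.0), np.float64(1.76))] 10.5417
```

```bash
python3 - <<'E'
from h import *
b=-0.13
log=[]
def go(y,v):
    r.move_straight(W(0,y,38),vel=v); f=F()-b; log.append((round(y,1),round(float(Y()),1),round(float(f),1))); return f
go(142,20);go(120,40);go(96,30);go(88,20)
y=88; pk=0
while y>71:
    y-=1; f=go(y,15); pk=max(pk,f)
    if f>7.5 or (pk>3 and f<0.9 and y<79): break
print(log,r.state()["clock"])
K,V=cam("wrist"); im=r.grab_frame("wrist"); np.savez("w2.npz",K=K,V=V)
cv2.imwrite("pics/w2.png",im[:,:,::-1])
E
```

```text
[(142, 141.6, 0.1), (120, 119.5, -0.0), (96, 95.7, -0.2), (88, 88.8, 5.0), (87, 87.9, 5.8), (86, 87.0, 5.7), (85, 86.1, 6.9), (84, 85.2, 5.9), (83, 84.4, 7.7)] 14.2917
```

View pics/w2.png

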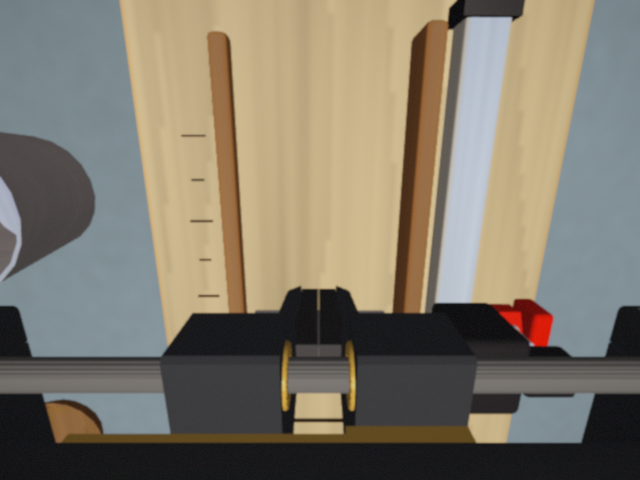

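The view is ambiguous (the clip is half hidden at (530,325)), but the force is consistent with the ramp, about 11 mm before the expected notch. I keep stepping.

```bash
python3 - <<'E'
from h import *
b=-0.13
log=[];y=83;pk=7
while y>70:
    y-=1; r.move_straight(W(0,y,38),vel=15); f=F()-b; log.append((y,round(float(Y()),1),round(float(f),1)))
    if f>9.8 or f<2.5: break
print(log,r.state()["clock"])
im=r.grab_frame("top"); cv2.imwrite("pics/t2.png",im[:,:,::-1])
cv2.imwrite("pics/t2c.png",cv2.resize(im[140:240,220:340,::-1],None,fx=6,fy=6,interpolation=cv2.INTER_CUBIC))
E
```

```text
[(82, 83.7, 8.8), (81, 82.9, 8.3), (80, 82.0, 9.5), (79, 80.8, 8.3), (78, 78.0, 1.6)] 15.5917
```

View pics/t2c.png

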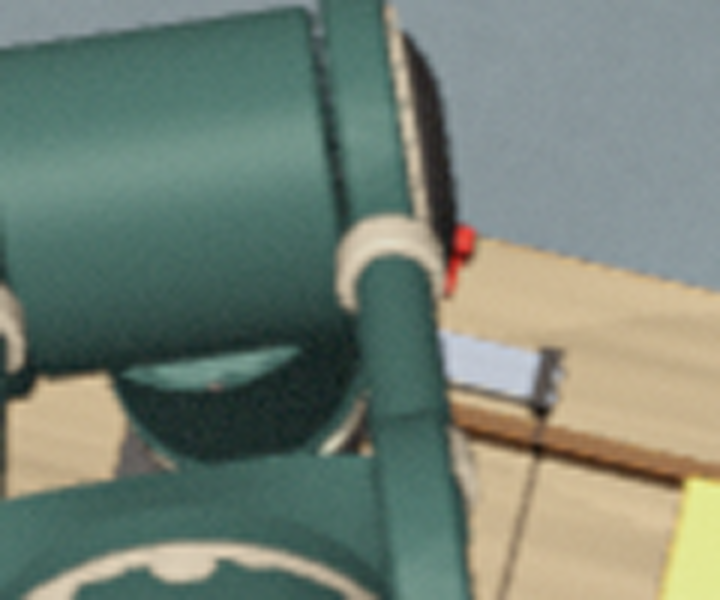

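The top view is blocked by the arm, but the force dropped at about y=79, which looks like the click. I back off and look from above.

```bash
python3 - <<'E'
from h import *
r.move_straight(W(0,100,38),vel=100)
r.move_straight(W(0,120,190),vel=250); r.pause(.2)
K,V=cam("wrist"); im=r.grab_frame("wrist"); np.savez("w3.npz",K=K,V=V); cv2.imwrite("pics/w3.png",im[:,:,::-1])
p=proj(K,V,np.array(W(94,63,55))).astype(int); print(p,r.state()["clock"])
x0,y0=max(p[0]-100,0),max(p[1]-75,0); print(x0,y0)
cv2.imwrite("pics/w3c.png",cv2.resize(im[y0:y0+150,x0:x0+200,::-1],None,fx=4,fy=4,interpolation=cv2.INTER_CUBIC))
E
```

```text
[428 295] 17.025
328 220
```

View pics/w3c.png

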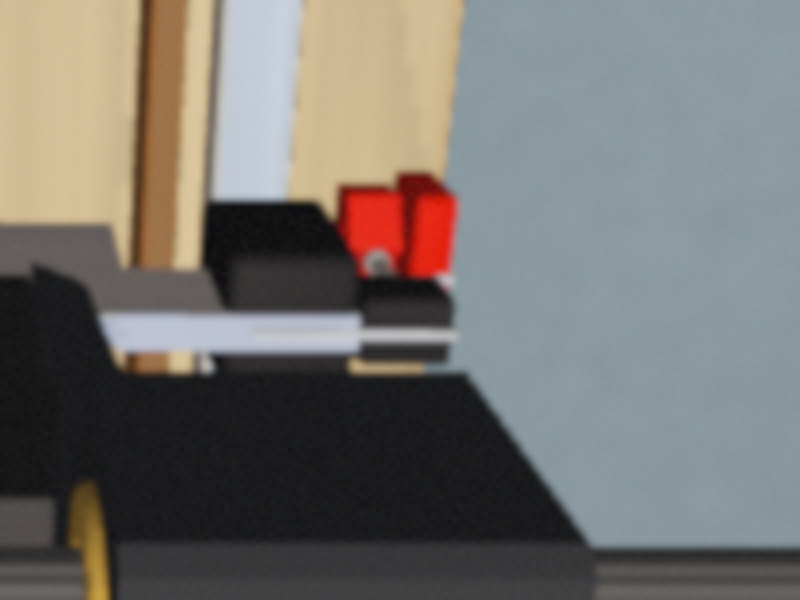

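The pointer line is at crop (410,335), and the notch's white line is just visible at (447,280). I compare them in board coordinates.

```bash
python3 - <<'E'
from h import *
d=np.load("w3.npz");K,V=d["K"],d["V"]
g=lambda x,y,z:(lambda p:(round((p[:2]-O)@ex,1),round((p[:2]-O)@ey,1)))(ray(K,V,(328+x/4-.37,220+y/4-.37),z))
print("ptr",g(410,335,72),g(455,335,72),"notch line",g(447,277,38),g(450,284,38),"clip +y end",g(433,194,38))
d=np.load("w1.npz");K,V=d["K"],d["V"]
g=lambda x,y,z:(lambda p:(round((p[:2]-O)@ex,1),round((p[:2]-O)@ey,1)))(ray(K,V,(210+x/4-.37,150+y/4-.37),z))
print("w1 ptr",g(685,126,72),"notch",g(704,369,38),"clip ends",g(704,297,38),g(702,430,38),"bkt",g(660,300,30),g(660,410,30))
E
```

```text
ptr (np.float64(90.3), np.float64(63.7)) (np.float64(99.6), np.float64(63.7)) notch line (np.float64(109.4), np.float64(61.3)) (np.float64(110.3), np.float64(59.5)) clip +y end (np.float64(104.2), np.float64(81.8))
w1 ptr (np.float64(90.3), np.float64(133.2)) notch (np.float64(105.4), np.float64(60.7)) clip ends (np.float64(104.2), np.float64(81.7)) (np.float64(105.9), np.float64(42.4)) bkt (np.float64(93.3), np.float64(78.9)) (np.float64(94.9), np.float64(45.8))
```

The image puts the pointer within about 3 mm of the notch line, and the snap-ahead also fits a click. To be sure, I probe gently, staying below the breakout force.

```bash
python3 - <<'E'
from h import *
r.move_straight(W(0,98,38),vel=250); r.move_straight(W(0,81,38),vel=60); r.pause(.15)
b=F(); log=[];y=81
while y>70:
    y-=0.7; r.move_straight(W(0,y,38),vel=15); f=F()-b; log.append((round(y,1),round(float(Y()),1),round(float(f),1)))
    if f>6.5: break
print(b,log,r.state()["clock"])
E
```

```text
1.149962387618604 [(80.3, 80.4, -1.7), (79.6, 79.6, -1.0), (78.9, 78.9, -1.1), (78.2, 78.2, -0.8), (77.5, 77.5, -1.1), (76.8, 76.7, -1.5), (76.1, 76.0, -1.1), (75.4, 75.3, -1.1), (74.7, 74.8, -0.7), (74.0, 74.6, 3.0), (73.3, 74.4, 5.7), (72.6, 74.2, 7.4)] 21.375
```

The stop is rigid at y≈74.5 as force rises from 4 to 8.5 N, so it is seated in the notch. Next is the cheese.

```bash
python3 - <<'E'
from h import *
r.move_straight(W(0,95,38),vel=150); r.move_straight(W(0,95,150),vel=250)
r.move_straight(W(0,-184,150),vel=250)
print([x for x in [(np.round(q["rect"]).tolist(),round(q["confidence"],2)) for q in (r.grab_frame("wrist") is not None and r.look_for("wrist","cheese"))[:2]]])
r.move_straight(W(0,-184,38),vel=120); r.pause(.2); b=F(); print("b",b,r.state()["wrist_force"],r.state()["clock"])
log=[]
def go(y,v):
    r.move_straight(W(0,y,38),vel=v); f=b-F(); log.append((round(y,1),round(float(Y()),1),round(float(f),1))); return f
for y in (-176,-171,-166,-161,-156,-150):
    if go(y,50)>8: break
else:
    for y in (-120,-90,-70,-60):
        if go(y,50)>7: break
print(log,r.state()["clock"])
E
```

```text
[([258.0, 41.0, 381.0, 211.0], 0.57)]
b -0.3132895524314664 [-0.01242026 -0.31939634 -0.08709791] 24.925
[(-176, -175.6, -1.0), (-171, -170.7, -0.9), (-166, -165.7, -0.5), (-161, -160.7, 0.7), (-156, -155.6, -0.3), (-150, -149.5, -0.2), (-120, -119.4, 0.3), (-90, -89.4, -1.0), (-70, -69.3, -0.4), (-60, -59.5, 0.2)] 28.9
```

```bash
python3 - <<'E'
from h import *
b=-.3
log=[];y=-60
while y<-45:
    y+=0.7; r.move_straight(W(0,y,38),vel=15); f=b-F(); log.append((round(y,1),round(float(Y()),1),round(float(f),1)))
    if f>5 : break
print(log,r.state()["clock"])
im=r.grab_frame("wrist"); cv2.imwrite("pics/w4.png",im[:,:,::-1])
E
```

```text
[(-59.3, -59.2, -0.1), (-58.6, -58.9, 2.3), (-57.9, -58.2, 2.8), (-57.2, -57.2, 3.3), (-56.5, -56.4, 3.1), (-55.8, -55.7, 2.4), (-55.1, -55.0, 2.5), (-54.4, -54.5, 3.9), (-53.7, -54.3, 5.7)] 31.15
```

View pics/w4.png

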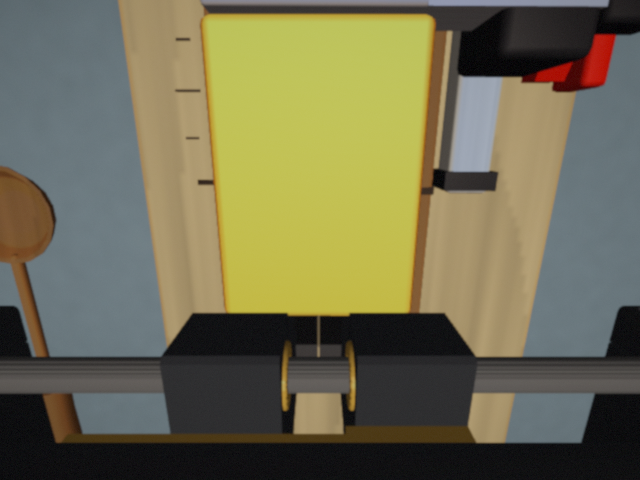

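The cheese sits flush at the stop plate (row ~12), and force rose from 2.5 to 5.7 N while the motion stalled. One more small nudge, then I retreat and verify.

```bash
python3 - <<'E'
from h import *
r.move_straight(W(0,-53.2,38),vel=15); print(Y(),-.3-F())
r.move_straight(W(0,-75,38),vel=80); r.move_straight(W(0,-75,120),vel=250)
r.move_straight(W(0,130,250),vel=280); r.pause(.2)
K,V=cam("wrist"); im=r.grab_frame("wrist"); np.savez("w5.npz",K=K,V=V); cv2.imwrite("pics/w5.png",im[:,:,::-1])
print(r.state()["clock"])
p=proj(K,V,np.array(W(40,60,50))).astype(int);x0,y0=p[0]-100,p[1]-75;print(x0,y0)
cv2.imwrite("pics/w5c.png",cv2.resize(im[y0:y0+150,x0:x0+200,::-1],None,fx=4,fy=4,interpolation=cv2.INTER_CUBIC))
E
```

```text
-54.20627772402926 8.095191549938383
33.6167
256 203
```

View pics/w5c.png

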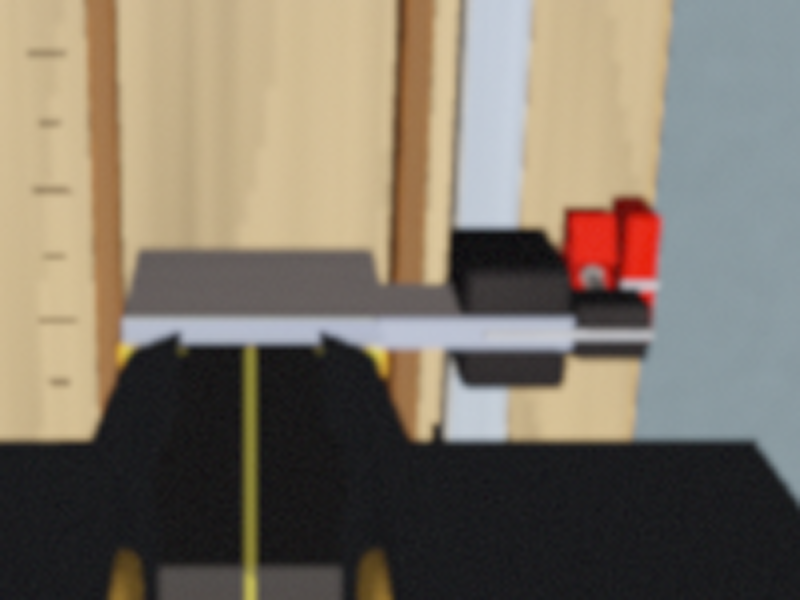

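The pointer is at crop (615,335) and the notch line at (640,286), now clearly visible. Cheese corners touch the plate at both ends. I compute the match.

```bash
python3 - <<'E'
from h import *
d=np.load("w5.npz");K,V=d["K"],d["V"]
g=lambda x,y,z:(lambda p:(round(float((p[:2]-O)@ex),1),round(float((p[:2]-O)@ey),1)))(ray(K,V,(256+x/4-.37,203+y/4-.37),z))
print("ptr",g(610,335,72),"notch",g(640,286,38),"plate front/back top",g(200,347,72),g(200,316,72))
print("cheese seen at",g(122,349,68),g(378,349,68))
E
```

```text
ptr (89.2, 61.0) notch (105.9, 60.5) plate front/back top (-14.2, 57.8) (-14.1, 66.2)
cheese seen at (-34.3, 55.4) (31.2, 55.3)
```

```bash
python3 -c "
from h import *
print(r.sign_off(), r.state()['clock'])"
```

```text
the job is handed in; nothing more can be done
the job is handed in; nothing more can be done
```

The job is handed in: the stop is in the notch (pointer within about 0.5 mm of the notch line), the cheese rests against it, and the clock read about 34 s of the 51 s allowed at my last check.

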